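# Reset the tripped breaker of the bench power unit and restart it

## Robot

A 6-joint arm with a two-finger parallel gripper is mounted at the origin on the work surface. World frame = base frame: x ahead of the robot, y to its left, z up, the work surface at z = 0. Lengths are in m, angles in rad, forces in N, time in s.
With the tool pointing down it reaches from about 0.225 to 0.875 m from the base axis. Payload 3.4 kg.
Tool frame: the origin (TCP) lies at the very end of the fingers, on their centre line; the grasp point (between the pads) lies 19 mm behind it (manip.hold_point_z is the distance from the TCP to the grasp point, in m); z points along the fingers, x is the direction in which the jaws open and shut, and the axes are right-handed (so a half turn about z gives the same grasp; the last joint's range is limited). The gripper opens to 85 mm and grips with 20 to 120 N. Pads are 22 mm wide; open, the fingers measure 114 mm over their backs; the gripper's body (76 mm by 85 mm) begins 54 mm behind the grasp point. The pads swing forward as they close: fully open they stand 13 mm farther back than shut.
Start: joints at [1.021, 0.276, 1.505, -0, 1.361, -0.121], TCP at [0.239, 0.523, 0.231] pointing down, gripper open.
Joint ranges: [-2.89, 2.89], [-0.75, 2.08], [0.22, 2.7], [-1.18, 4.32], [0.11, 2.71], [-2.7, 2.7]. Speed limits (rad/s): [2.57, 2.57, 3.14, 3.14, 3.14, 3.14].

## Interface

Orientations are given as a unit quaternion [w, x, y, z].
In Python, from rig import telemetry, cams, manip, finder gives the robot as it stands. The module is installed in compiled form; this text tells all that it offers.
- The arm moves only by the tool carry_out, never from a script. Its argument "rows" is a list that holds one entry, the list of rows, each a list of 5 numbers: the gripper's target within -1 to 1 (fully open at 1, half-way at 0, shut at -1), then the shift along the world's x, y, z in cm, then the turn about the world's z in rad. A call has 1 to 12 rows; each row shifts and turns the commanded pose from where the row before left it; what a row does not reach is not made up. A row lasts 1/10 s, in which the tool goes at most 50 mm and 8.59 degrees, less where a joint would pass 70% of its speed; a pose out of reach is approached as far as the arm can. A call with a gripper value outside its range is refused whole. The fingers move at their own pace and stop on an object; "force" is the grip in N (left out, the last holds). Time passes only in rows, so rows that do not move let the fingers close. It gives the time, the measured TCP pose, the force and the opening at its end, in the units of the state.
- telemetry.get_state(): the state, without advancing time (a new reading comes with each control period).
- cams.get_image(name): name is "side" or "top"; returns a dict with "image" (384x512x3 uint8, red, green, blue), "camera_matrix" (3x3 intrinsics, pixels), "eye" and "attitude" of the camera in the world. Camera axes: x right, y down, z forward; pixel columns grow to the right and rows downward; lengths in m; the calibration is good to about 2 mm. A picture is of the moment at which its call begins. There is no depth.
- manip.sign_off(): hands the job in, once; it reports no verdict.
Trained networks look in a picture, given as the dict that the camera call returned (one of the last four; its "shot" number tells which), for a name from the list of things; names that differ only in an ending like _2 or _b are one class to them, and where a whole thing is asked for, a point or a joint stands for the part that bears it (a point fixed in the world has none). Each returns a list of dicts, best first, with "confidence" (0 to 1); they miss things now and then, are a little off and sometimes report something else, mostly with a low value. They report only what shows in the picture. A call takes as long as a camera call.
- finder.boxes_of(picture, thing): "xy" ([column, row] in pixels, amid what is visible of it).
The state is a dict: "clock": time; "qpos": joint angles; "qd": joint speeds; "effort": joint torques, N m; "position": TCP position; "ee_rot": TCP orientation; "contact_force": force on the tool from outside, world axes, zero at the start; "moment": the same for the moment, N m; "width": finger opening in m.
Only numpy, scipy, OpenCV 4.12 (cv2) and the standard library are available. Lean on these libraries where they do the work, as an engineer would, in place of code of your own. Each camera call takes 0.05 s, during which the arm holds its last target.

## Task

The bench power unit has tripped: reach a fingertip into its round well and push the sunken breaker button fully home, where it stays in; then reach into the oblong well, press the sunken start key fully down, hold it down for about two seconds and let go. Leave the bottle, vial rack, tub and screwdriver where they are: nothing is picked up.

Things in the scene. Friction and masses are not known exactly. Their poses are not given: they have to be found in the camera images.
- unit: White metal box screwed to the bench, 150 (its x) x 334 (y) x 90 mm high, grey end caps. Origin: centre of its underside, z up. Its top carries three 100 mm white modules along its y at -100, 0 and +100 mm, in any order: the round well (breaker), the oblong well (start) and a socket under a closed grey flap (74 mm square, 5 mm above the top; not used). More flapped sockets on its long sides.
- breaker_well (a point): Centre of the mouth of the round well, level with the module's top, 90 mm above the bench. The well is 48 mm in diameter with a flat floor 24 mm below the mouth. z up, x and y as the unit's.
- breaker_button_top (a point): Centre of the top of the breaker button, a black round plunger 22 mm in diameter upright on the well's axis. Tripped, its top is about 10 mm below the mouth; fully home it is 18 mm below the mouth.
- breaker_button (a joint): How far the breaker button is pushed in: 0 (tripped) to 0.008 m (fully home, hard stop). It slides straight down against about 4 N of friction, has no spring, and stays where it is left.
- start_well (a point): Centre of the mouth of the oblong well, level with the module's top, 90 mm above the bench. The well is rectangular, 46 mm along its x and 64 mm along its y, with a flat floor 24 mm below the mouth. z up, x and y as the unit's.
- start_key_top (a point): Centre of the top of the start key, a black oblong key 26 mm (x) by 42 mm (y) in the middle of the well. Its top is 12 mm below the mouth when up and 18 mm below it when fully down.
- start_key (a joint): How far the start key is pressed: 0 (up) to 0.006 m (fully down, hard stop). It moves straight down against a spring: about 2 N to start it, 5 N when fully down; let go, it springs back up.
- bottle: Bystander, loose: brown glass bottle with black cap, 60 mm in diameter, 125 mm high, standing on the bench beyond one end (the unit's +y end) of the unit. Origin at the centre of its underside.
- rack: Bystander, loose: grey vial rack 60 x 100 mm holding small capped glass vials, 39 mm high in all, on the bench on the robot's side of the unit. Origin at the centre of its underside.
- tub: Bystander, loose: small white lidded tub, 42 mm in diameter, 40 mm high, on the bench on the robot's side of the unit. Origin at the centre of its underside.
- screwdriver: Bystander, loose: screwdriver with black handle, 170 mm long, lying on the bench on the far side of the unit. Origin under the middle of the tool.

How it is judged:
On the way, in this order (a step that is already met when the one before it is completed fails the run):
1. the breaker button is pushed home (at least 6.5 of its 8 mm) while the start key is up (value of joint breaker_button above 0.0065 m and value of joint start_key below 0.001 m), for 0.1 s.
2. the start key is then held down (at least 4.5 of its 6 mm) for 1.5 s (value of joint breaker_button above 0.0065 m and value of joint start_key above 0.0045 m), for 1.5 s.
At the end, for the whole second after the job is handed in: The breaker button is home (at least 6.5 of 8 mm in), the start key is let go and back up (within 1 mm), and the bottle, rack, tub and screwdriver are within 15 mm of where they began, the first three upright (all of step 1 and distance of each of bottle, rack, tub, screwdriver from where it was at the start of the episode below 0.015 m and angle between each of bottle, rack, tub's own z axis and vertical below 0.3 rad); the robot touches nothing.
It fails at once if the start key is pressed before the breaker button is home (value of joint start_key above 0.003 m and value of joint breaker_button below 0.006 m).
It fails at once if a bystander (bottle, vial rack, tub or screwdriver) is picked up, shifted by more than 15 mm or tipped (not (distance of bottle from where it was at the start of the episode below 0.015 m) or not (distance of rack from where it was at the start of the episode below 0.015 m) or not (distance of tub from where it was at the start of the episode below 0.015 m) or not (distance of screwdriver from where it was at the start of the episode below 0.015 m) or not (angle between bottle's own z axis and vertical below 0.3 rad) or not (angle between rack's own z axis and vertical below 0.3 rad) or not (angle between tub's own z axis and vertical below 0.3 rad)).
It also fails if it takes over 38 s, if anything falls off the work surface, if the arm or the gripper's body presses on something with over 40 N, if the wrist force passes 120 N, or if a joint passes its speed limit or range.

## Working session

There is one attempt and no reset: what is moved stays moved. The work goes in short steps, Python scripts to look and compute and a tool call to move; the robot and the scene stay as the last step left them, time stands still between calls to the robot, and variables do not carry over. Pictures are saved under pics/ and viewed, and the job is handed in when it is done.

Besides the shell and the picture viewer there is one more tool, called after "Call:" as name(argument=value, ...) on one line, values as JSON. carry_out: Moves the arm, as the interface text tells. Its arguments: {"type":"object","properties":{"rows":{"type":"array","items":{"type":"array","items":{"type":"array","items":{"type":"number"}}}},"force":{"type":"number"}},"required":["rows"]}

```bash
mkdir -p pics
cat > h.py <<'E'
import numpy as np,cv2
from scipy.spatial.transform import Rotation as R
from rig import telemetry,cams,manip,finder
def rot(a):
    a=np.array(a,float)
    return a if a.shape==(3,3) else R.from_quat([a[1],a[2],a[3],a[0]]).as_matrix()
def ray(p,xy,z):
    K=np.array(p['camera_matrix']);M=rot(p['attitude']);e=np.array(p['eye'])
    d=M@np.linalg.solve(K,[xy[0],xy[1],1]); return e+d*(z-e[2])/d[2]
def proj(p,X):
    K=np.array(p['camera_matrix']);M=rot(p['attitude']);e=np.array(p['eye'])
    c=K@(M.T@(np.array(X)-e)); return c[:2]/c[2]
def save(p,n): cv2.imwrite('pics/'+n,p['image'][:,:,::-1])
E
python3 - <<'E'
from h import *
s=telemetry.get_state();print(s)
Z=dict(unit=.09,breaker_well=.09,breaker_button_top=.08,start_well=.09,start_key_top=.078,bottle=.06,rack=.03,tub=.03,screwdriver=.01)
for n in('top','side'):
    p=cams.get_image(n);save(p,n+'0.png');print(n,p['eye'],p['attitude'],p['camera_matrix'])
    for t in Z:
        for r in finder.boxes_of(p,t)[:3]: print(t,r['xy'],round(r['confidence'],2),ray(p,r['xy'],Z[t]).round(4))
E
```

```text
{'clock': 0.0, 'qpos': array([ 1.02102336e+00,  2.76585532e-01,  1.50615910e+00,  2.70054349e-05,
        1.36072922e+00, -1.21010306e-01]), 'qd': array([-0.00058947,  0.00047501, -0.00132614, -0.00016369, -0.00110043,
       -0.00111211]), 'effort': array([-7.71363193e-04, -4.16763961e+01, -2.45805645e+01, -5.53811933e-04,
        1.10168828e-02, -3.37842799e-06]), 'position': array([0.23876465, 0.52247652, 0.23043479]), 'ee_rot': array([ 3.97244206e-04,  8.41352980e-01,  5.40485225e-01, -8.52698562e-04]), 'contact_force': array([ 0.19180175,  0.304387  , -0.19382913]), 'moment': array([ 0.00171784, -0.0041992 ,  0.01907044]), 'width': 0.08562988903171057}
top [0.42579125 0.10280081 0.95260466] [ 0.06620087 -0.7014585   0.70737672 -0.05649415] [[484.72250416   0.         255.9705346 ]
 [  0.         484.72250416 193.25406789]
 [  0.           0.           1.        ]]
unit [326.9, 235.0] 0.84 [ 0.5007 -0.0113  0.09  ]
unit [353.4, 131.2] 0.69 [ 0.6916 -0.0663  0.09  ]
breaker_well [329.2, 205.1] 0.8 [ 0.5544 -0.0172  0.09  ]
breaker_button_top [324.2, 209.5] 0.57 [ 0.5479 -0.0093  0
[... 561 characters left out ...]
           0.           1.        ]]
unit [288.1, 259.8] 0.66 [ 0.4813 -0.0785  0.09  ]
breaker_well [284.7, 220.4] 0.7 [ 0.5507 -0.0089  0.09  ]
breaker_button_top [287.7, 226.2] 0.45 [ 0.5514 -0.0165  0.08  ]
start_well [246.1, 198.8] 0.59 [0.5441 0.0888 0.09  ]
start_key_top [246.2, 203.1] 0.51 [0.545  0.0896 0.078 ]
start_key_top [283.2, 313.0] 0.23 [ 0.4068 -0.1356  0.078 ]
bottle [188.1, 187.2] 0.67 [0.5064 0.238  0.06  ]
rack [192.9, 261.3] 0.86 [0.3958 0.0764 0.03  ]
tub [282.5, 314.1] 0.94 [ 0.4311 -0.1155  0.03  ]
screwdriver [340.2, 218.1] 0.73 [ 0.7161 -0.031   0.01  ]
screwdriver [289.5, 260.2] 0.61 [ 0.5415 -0.0353  0.01  ]
screwdriver [284.6, 226.8] 0.24 [0.6064 0.0355 0.01  ]
```

View pics/top0.png

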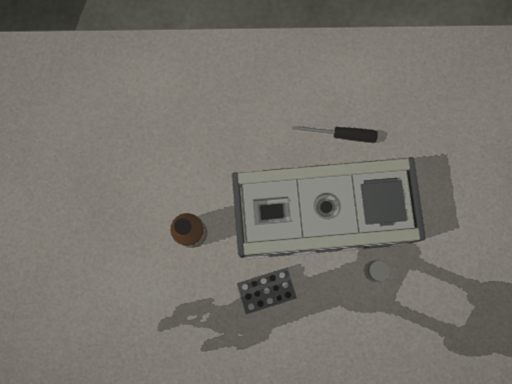

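View pics/side0.png

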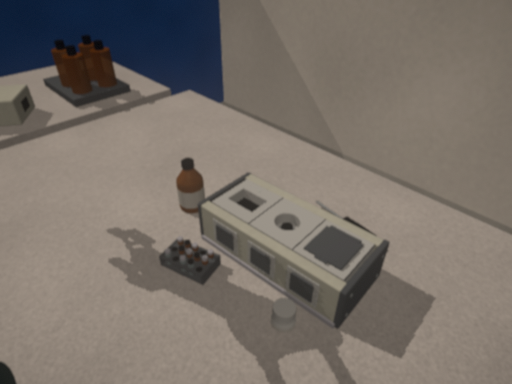

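Run:
```python
import cv2
a=cv2.imread('pics/top0.png')[160:260,210:410];cv2.imwrite('pics/topc.png',cv2.resize(a,None,fx=4,fy=4,interpolation=2))
a=cv2.imread('pics/side0.png')[160:310,200:340];cv2.imwrite('pics/sidec.png',cv2.resize(a,None,fx=4,fy=4,interpolation=2))
```

```text
(no output)
```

View pics/topc.png

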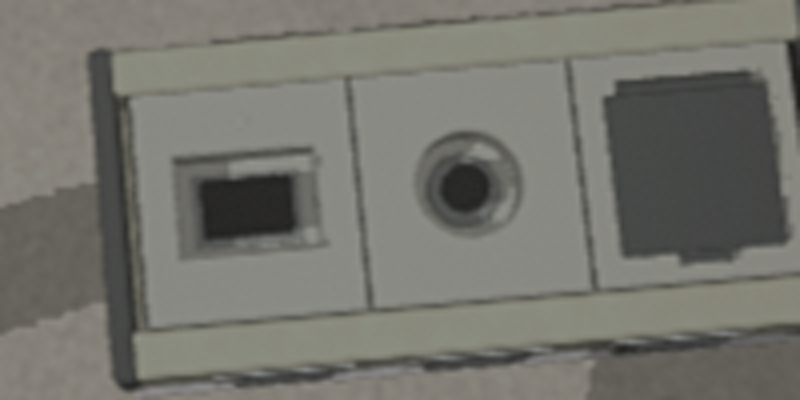

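View pics/sidec.png

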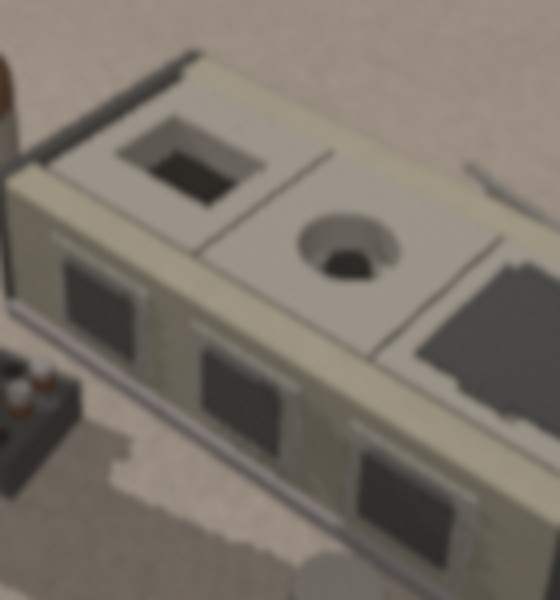

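Run:
```python
from h import *
p=cams.get_image('top');q=cams.get_image('side')
c=lambda x,y:(210+x/4-.375,160+y/4-.375)
d=lambda x,y:(200+x/4-.375,160+y/4-.375)
print('bw',ray(p,c(469,184),.09),ray(q,d(349,247),.09));print('bb',ray(p,c(464,188),.08))
print('sw',ray(p,c(250,203),.09),ray(q,d(191,161),.09));print('sk',ray(p,c(248,206),.078))
a=ray(p,c(348,78),.09);b=ray(p,c(370,308),.09);e=ray(p,c(568,60),.09);f=ray(p,c(595,290),.09)
a2=ray(p,c(128,96),.09);b2=ray(p,c(148,328),.09)
print(a,b,e,f,a2,b2,'mid',(a+b+e+f)/4,(a+b+a2+b2)/4, np.linalg.norm(a-b),np.linalg.norm((a+b-e-f)/2))
# top-camera extent check for corners order; yaw of module line
v=a-b;print('yaw',np.arctan2(v[1],v[0]))
```

```text
bw [ 0.55346543 -0.01298309  0.09      ] [ 0.55151838 -0.01357216  0.09      ]
bb [ 0.55313224 -0.0120015   0.08      ]
sw [0.54576178 0.08536719 0.09      ] [0.54350708 0.08446877 0.09      ]
sk [0.54606226 0.08605179 0.078     ]
[0.60254994 0.0402045  0.09      ] [0.49822148 0.03269908 0.09      ] [ 0.60987117 -0.05962597  0.09      ] [ 0.50537599 -0.06728611  0.09      ] [0.59522827 0.14004105 0.09      ] [0.49016866 0.13136803 0.09      ] mid [ 0.55400464 -0.01350213  0.09      ] [0.54654209 0.08607816 0.09      ] 0.10459808043676187 0.10016966277143866
yaw 0.07181658800506457
```

Call:
carry_out(rows=[[[-1, 2.4, -4.1, 0, 0.05], [-1, 2.4, -4.1, 0, 0.05], [-1, 2.4, -4.1, 0, 0.05], [-1, 2.4, -4.1, 0, 0.05], [-1, 2.4, -4.1, 0, 0.05], [-1, 2.4, -4.1, 0, 0.05], [-1, 2.4, -4.1, 0, 0.05], [-1, 2.4, -4.1, 0, 0.05], [-1, 2.4, -4.1, 0, 0.05], [-1, 2.4, -4.1, 0, 0.05], [-1, 2.4, -4.1, 0, 0], [-1, 2.4, -4.1, 0, 0]]], force=40)

```text
clock: 2.3
position: [0.5278, 0.0291, 0.2316]
ee_rot: [0.0, 0.682, 0.732, 0.0]
contact_force: [0.4, 0.2, 1.1]
width: 0.0002
```

Call:
carry_out(rows=[[[-1, 1.3, -2.1, -2, 0], [-1, 1.2, -2.1, -2, 0], [-1, 0, 0, -3, 0], [-1, 0, 0, -3, 0], [-1, 0, 0, -1.5, 0], [-1, 0, 0, 0, 0], [-1, 0, 0, 0, 0]]])

```text
clock: 3.0
position: [0.5525, -0.0111, 0.1167]
ee_rot: [0.0, 0.681, 0.732, 0.0]
contact_force: [-0.4, -0.6, 0.2]
width: 0.0003
```

Run:
```python
from h import *
s=telemetry.get_state();print(s['clock'],s['position'],s['ee_rot'],s['contact_force'])
for n in('top','side'):
    p=cams.get_image(n);print(n,proj(p,s['position']),proj(p,[.553,-.0128,.09]))
    u,v=proj(p,s['position']);u,v=int(u),int(v)
    a=p['image'][v-60:v+60,u-80:u+80,::-1];cv2.imwrite(f'pics/{n}1.png',cv2.resize(a,None,fx=4,fy=4,interpolation=2))
    print(u-80,v-60)
```

```text
3.0 [ 0.55247739 -0.01107962  0.11667983] [1.31022304e-04 6.81492556e-01 7.31825018e-01 1.47711337e-04] [-0.41487366 -0.58519186  0.17039231]
top [327.78537194 203.93321775] [326.78122655 205.88247249]
247 143
side [287.04072892 209.41474334] [287.0933     220.81015204]
207 149
```

View pics/side1.png

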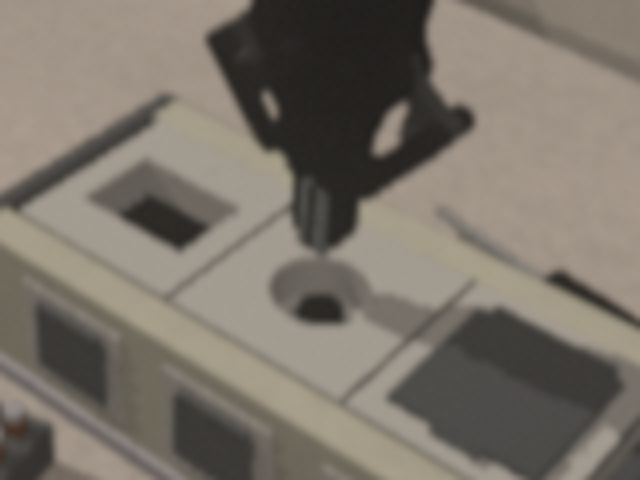

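View pics/top1.png

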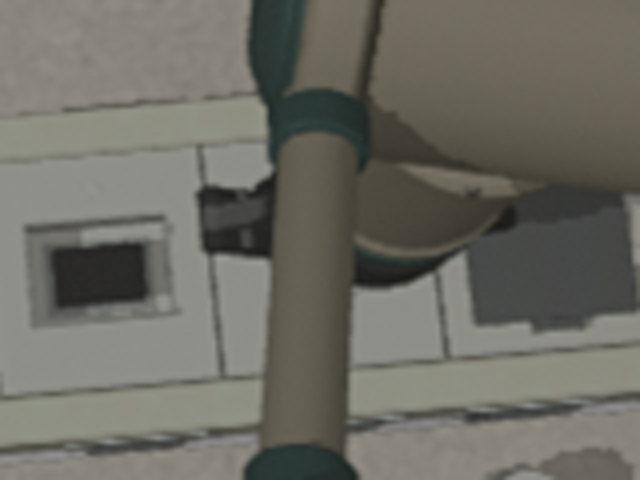

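Call:
carry_out(rows=[[[-1, 0, -0.2, -1, 0], [-1, 0, 0, -1.2, 0], [-1, 0, 0, -1, 0], [-1, 0, 0, -0.5, 0], [-1, 0, 0, -0.3, 0], [-1, 0, 0, -0.2, 0], [-1, 0, 0, 0, 0]]])

```text
clock: 3.8
position: [0.5522, -0.013, 0.0741]
ee_rot: [0.0, 0.682, 0.732, 0.0]
contact_force: [0.4, -0.3, 0.9]
width: 0.0001
```

Call:
carry_out(rows=[[[-1, 0, 0, -0.1, 0], [-1, 0, 0, -0.1, 0], [-1, 0, 0, -0.1, 0], [-1, 0, 0, 0, 0]]])

```text
clock: 4.2
position: [0.553, -0.0131, 0.072]
ee_rot: [0.001, 0.681, 0.732, 0.001]
contact_force: [0.2, -0.1, 4.6]
width: 0.0
```

Call:
carry_out(rows=[[[-1, 0, 0, -0.1, 0], [-1, 0, 0, -0.1, 0], [-1, 0, 0, 0, 0], [-1, 0, 0, 0, 0]]])

```text
clock: 4.6
position: [0.553, -0.0131, 0.0719]
ee_rot: [0.001, 0.681, 0.732, 0.001]
contact_force: [-3.9, 0.5, 15.9]
width: -0.0003
```

Hard stop reached at z = 0.072, which is exactly home. I'll lift out now and move over the start well.

Call:
carry_out(rows=[[[-1, 0, 0, 1.5, 0], [-1, 0, 0, 2, 0], [-1, 0, 0, 1.5, 0], [-1, 0, 0, 0, 0], [-1, -0.2, 2.5, 0, 0], [-1, -0.2, 2.5, 0, 0], [-1, -0.2, 2.5, 0, 0], [-1, -0.2, 2.4, 0, 0], [-1, 0, 0, 0, 0], [-1, 0, 0, 0, 0]]])

```text
clock: 5.6
position: [0.5436, 0.086, 0.1184]
ee_rot: [-0.0, 0.681, 0.732, -0.001]
contact_force: [-0.6, 0.9, 0.2]
width: 0.0001
```

Run:
```python
from h import *
s=telemetry.get_state();print(s['clock'],s['position'],s['contact_force'])
n='side'
p=cams.get_image(n);u,v=proj(p,s['position']);print(u,v,proj(p,[.545,.0855,.09]));u,v=int(u),int(v)
a=p['image'][v-60:v+60,u-80:u+80,::-1];cv2.imwrite(f'pics/{n}2.png',cv2.resize(a,None,fx=4,fy=4,interpolation=2))
```

```text
5.6 [0.54363895 0.0859939  0.11838634] [-0.56553674  0.90721843  0.1645004 ]
246.77542334219308 188.0393726969161 [247.56166718 199.32843835]
```

View pics/side2.png

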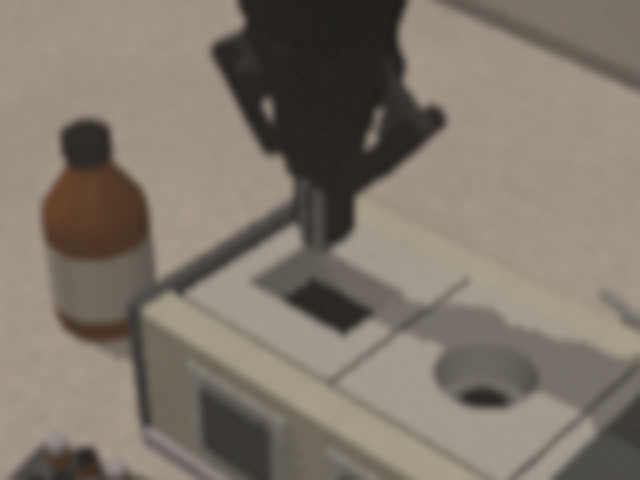

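The breaker plunger now sits visibly deeper, around (483,397). The fingertip at (315,245) is above the oblong well, centred near (313,283). Next I'll descend.

Call:
carry_out(rows=[[[-1, 0.2, 0, -1, 0], [-1, 0, 0, -1.2, 0], [-1, 0, 0, -1, 0], [-1, 0, 0, -0.6, 0], [-1, 0, 0, -0.4, 0], [-1, 0, 0, -0.3, 0], [-1, 0, 0, -0.2, 0], [-1, 0, 0, 0, 0]]])

```text
clock: 6.45
position: [0.5454, 0.0857, 0.0725]
ee_rot: [-0.0, 0.681, 0.732, -0.001]
contact_force: [-3.2, -1.4, 5.7]
width: -0.0001
```

Nearly at the stop, so I'll press slightly further and hold.

Call:
carry_out(rows=[[[-1, 0, 0, -0.1, 0], [-1, 0, 0, -0.1, 0], [-1, 0, 0, 0, 0], [-1, 0, 0, 0, 0], [-1, 0, 0, 0, 0], [-1, 0, 0, 0, 0], [-1, 0, 0, 0, 0], [-1, 0, 0, 0, 0], [-1, 0, 0, 0, 0], [-1, 0, 0, 0, 0], [-1, 0, 0, 0, 0], [-1, 0, 0, 0, 0]]])

```text
clock: 7.65
position: [0.5459, 0.0858, 0.072]
ee_rot: [0.0, 0.681, 0.732, 0.0]
contact_force: [-6.1, -2.9, 12.5]
width: 0.0001
```

Call:
carry_out(rows=[[[-1, 0, 0, 0, 0], [-1, 0, 0, 0, 0], [-1, 0, 0, 0, 0], [-1, 0, 0, 0, 0], [-1, 0, 0, 0, 0], [-1, 0, 0, 0, 0], [-1, 0, 0, 0, 0], [-1, 0, 0, 0, 0], [-1, 0, 0, 0, 0]]])

```text
clock: 8.55
position: [0.5459, 0.0859, 0.0719]
ee_rot: [0.0, 0.681, 0.732, 0.0]
contact_force: [-5.3, -1.8, 12.6]
width: -0.0003
```

Call:
carry_out(rows=[[[-1, 0, 0, 1.5, 0], [-1, 0, 0, 2, 0], [-1, 0, 0, 3, 0], [-1, 0, 0, 3, 0], [-1, 0, 0, 3, 0], [-1, 0, 0, 1, 0], [-1, 0, 0, 0, 0], [-1, 0, 0, 0, 0]]])

```text
clock: 9.35
position: [0.5457, 0.0861, 0.2042]
ee_rot: [-0.001, 0.681, 0.732, -0.0]
contact_force: [-0.8, 0.1, 0.5]
width: 0.0001
```

Run:
```python
from h import *
s=telemetry.get_state();print(s['clock'],s['position'],s['contact_force'])
p=cams.get_image('side')
a=p['image'][150:310,160:340,::-1];cv2.imwrite('pics/side3.png',cv2.resize(a,None,fx=3.7,fy=3.7,interpolation=2))
Z=dict(bottle=.06,rack=.03,tub=.03,screwdriver=.01)
for t in Z: print(t,[(r['xy'],r['confidence']) for r in finder.boxes_of(p,t)[:1]])
```

```text
9.35 [0.54569012 0.08611047 0.20415614] [-0.75100579  0.11259719  0.45440967]
bottle [([190.4, 186.6], 0.56)]
rack [([189.4, 257.9], 0.89)]
tub [([284.1, 313.3], 0.57)]
screwdriver [([353.2, 220.3], 0.61)]
```

View pics/side3.png

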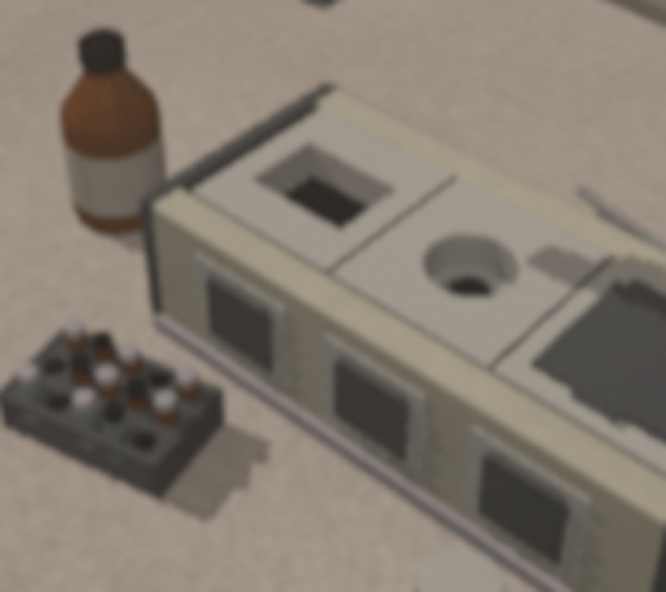

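The key at (325,205) is back up and the breaker at (468,287) is still sunk. Bottle and rack stand where they were, and the gripper is clear of everything.

```bash
python3 -c "
from rig import manip
print(manip.sign_off())"
```

```text
the job is handed in; nothing more can be done
None
```

The breaker button is home, the start key was held down and released, and the job is handed in. The sign-off gave no verdict, so success rests on my own checks.

- **Breaker:** I pushed it with the shut fingertips to its hard stop. The tip stopped at z = 0.072 m, 18 mm below the mouth, with the force rising to about 16 N. It still showed sunk in the last picture.
- **Start key:** I pressed it to its stop at z = 0.072 m with about 12.5 N, held it for about 2 s and let go. The last picture shows it back up.
- **Time and clearance:** The run took about 9.4 s of the 38 s allowed. The gripper ended clear at z = 0.20 m with force readings near zero.
- **Bystanders:** The arm never went near the bottle, rack, tub or screwdriver. The finder's side-camera positions for bottle, rack and tub agreed with the start to within about 5 pixels.
- **Disagreement:** The screwdriver detection shifted 13 pixels along its length. I put this down to the unit partly hiding it in that view, and I did not re-measure it from the top camera. I also did not check the tub by eye in the last picture, as it was mostly out of frame.

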